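# Roll a bearing sleeve up the gauge ramp and hold it on the sprung stop

## Task

Push the steel bearing sleeve that lies at the foot of the small ramp slowly up the ramp, from behind with the fingertips, until it presses the sprung stop plate at the top clearly back, and finish while still holding it pressed there. Do not pinch or lift the sleeve, press gently, and never let it run away or roll back down. Leave the other things on the bench alone.

Things in the scene. Friction and masses are not known exactly. Their poses are not given: they have to be found in the camera images.
- sleeve: plain steel bearing sleeve with a dark bore at each end, 40 mm diameter, 56 mm long, about 0.25 kg, lying across the ramp at its foot; origin at its centre, y axis along the cylinder (level, across the ramp), x and z turn as it rolls. It rolls freely: let go on the slope, it runs back down. Faster than 0.25 m/s counts as run away. Push with less than 25 N.
- ramp: fixed metal ramp, 236 mm long (its x axis, level, towards the high end), 92 mm wide; origin at the centre of its underside. Two guide rails, 60 mm apart inside, stand 14 mm above the deck. A lip across the foot, 6 mm thick and 5 mm high, keeps the sleeve from rolling off. Place and heading change from start to start.
- track (a point): middle of the deck's lower edge, 14 mm above the bench. Its x axis points uphill along the deck (10 degrees above level), y to the left seen uphill, z square off the deck. In this frame the sleeve's centre starts at x = 19 mm, z = 20 mm and meets the stop plate at x = 145 mm. Behind this edge only the 6 mm thick base plate goes on, for 8 mm.
- stop_face (a point): middle of the front face of the brass stop plate at the top of the ramp, facing downhill, at x = 165 mm, z = 20 mm in the frame of track when the plate is out; the plate is 52 mm wide and reaches from 5 to 35 mm above the deck. It moves with the plate.
- stop_plate (a joint): how far the stop plate is pushed back uphill along the deck, in m: 0 is out, 0.012 fully back. A spring returns it: 1.6 N starts it, 4 N holds it at 0.006, 6.4 N at 0.012. Pressed clearly back means more than 0.003.
- loupe: bystander: black eye loupe, 36 mm across, 34 mm high, beside the ramp on its far side; origin at the centre of its underside
- padlock_brass_b: bystander: small brass padlock standing upright, 18x36x55 mm, beside the ramp on its far side; origin at the centre of its underside
- padlock_dial: bystander: round padlock with a dial, lying, 75x46x26 mm, beside the ramp on its far side; origin at the centre of its underside
- tape_roll: bystander: roll of black tape lying flat, 58 mm across, 18 mm high; origin at the centre of its underside
- pliers: bystander: pliers with red handles, lying, 59x145x14 mm; origin at the centre of their underside
- cylinder_3: bystander: profile lock cylinder lying on its side, 33x63x17 mm; origin at the centre of its underside
- oiler: bystander: oil can with a thin spout, 62 mm across, 143 mm high; origin at the centre of its underside
Things that resemble listed ones, but are neither listed nor needed, are in the scene too. What is shaped like the sleeve but blue is not meant.

How it is judged:
By the outcome, as a careful person would: the job done as asked, in the order asked, and still so for the second after the job is handed in, while the arm keeps its last pose, push and grip.
It also fails if it takes over 40 s, if anything falls off the work surface, if the arm or the gripper's body presses on something with over 40 N, if the wrist force passes 120 N, or if a joint passes its speed limit or range.

## Robot

A 6-joint arm with a two-finger parallel gripper is mounted at the origin on a cart in front of the work surface, level with it; the furniture and walls round the work are solid. World frame = base frame: x ahead of the robot, y to its left, z up, the work surface at z = 0. Lengths are in mm, angles in rad, forces in N, time in s.
With the tool pointing down it reaches from about 350 to 775 mm from the base axis. Payload 7.3 kg.
Tool frame: the origin (TCP) lies midway between the tips of the shut fingers; the grasp point (between the pads) lies 19 mm behind it; x points along the fingers, y is the direction in which the jaws open and shut, and the axes are right-handed (so a half turn about x gives the same grasp; the last joint's range is limited). The gripper opens to 92 mm and grips with 3 to 60 N. Pads are 19 mm wide; open, the fingers measure 130 mm over their backs; the gripper's body (75 mm by 190 mm) begins 47 mm behind the grasp point.
Start: joints at [-1.441, 0.342, 1.524, -0, 1.275, -0.146], TCP at [142.988, -505.172, 226.741] pointing down, gripper open.
Joint ranges: [-2.53, 2.53], [-0.77, 2.02], [0.04, 2.7], [-1, 4.14], [0.28, 2.66], [-3.11, 3.11]. Speed limits (rad/s): [2.57, 2.57, 3.14, 3.14, 3.14, 3.14].

## Interface

Orientations are given as [roll, pitch, yaw] about the fixed x, y, z axes, in that order (R = Rz(yaw) Ry(pitch) Rx(roll)).
In Python, from plant import bot gives the robot as it stands. The module is installed in compiled form; this text tells all that it offers.
- The arm moves only by the shell command python3 -m handwheel 'ROWS' [OPENING]. ROWS is JSON, a list that holds one entry, the list of rows, each a list of 4 numbers: the shift along the tool's x, y, z in cm, then the turn about the tool's x in rad. A call has 1 to 8 rows; each row shifts and turns the commanded pose from where the row before left it, along the tool's axes as they then stand; what a row does not reach is not made up. A row lasts 1/12 s, in which the tool goes at most 41.7 mm and 7.16 degrees, less where a joint would pass 70% of its speed; a pose out of reach is approached as far as the arm can. A call is refused whole if a number of a shift passes 4.17 or a number of a turn 0.125, either way. A call with a gripper value outside its range is refused whole. OPENING is the opening, from 0 (shut) to 1 (fully open), set as the call begins (- or left out, the last holds). The fingers move at their own pace and stop on an object; the grip force is fixed at half the most. Time passes only in rows, so rows that do not move let the fingers close. It gives the time, the measured TCP pose, the force and the opening at its end, in the units of the state.
- bot.get_obs(): the state, without advancing time (a new reading comes with each control period).
- bot.capture(name): name is "scene" or "top"; returns (picture, depth): 480x640x3 uint8, red, green, blue; 480x640 float32, mm along the optical axis (not along the pixel's ray), 0 where there is no reading.
- bot.camera_model(name): a dict with "fx", "fy", "cx", "cy" (pixels), "position" and "rotation" of the camera in the world. Camera axes: x right, y down, z forward; pixel columns grow to the right and rows downward; lengths in mm; the calibration is good to about 2 mm. A picture is of the moment at which its call begins. camera_model takes no time and is no camera call.
- bot.close_job(): hands the job in, once; it reports no verdict.
Trained networks look in the newest picture that a camera, given by its name, has taken for a name from the list of things; names that differ only in an ending like _2 or _b are one class to them, and where a whole thing is asked for, a point or a joint stands for the part that bears it (a point fixed in the world has none). Each returns a list of dicts, best first, with "conf" (0 to 1); they miss things now and then, are a little off and sometimes report something else, mostly with a low value. They report only what shows in the picture. A call takes as long as a camera call. They do not tell look-alikes from the thing itself.
- bot.find_in(camera, label): "bbox" ([left, top, width, height] in pixels, round what is visible of it).
- bot.spot_point(camera, label): "point" ([column, row] in pixels: a listed point, or the origin of a listed thing).
The state is a dict: "time": time; "joint_positions": joint angles; "dq": joint speeds; "tau": joint torques, N m; "tool_pos": TCP position; "tcp_rot": TCP orientation; "contact_force": force on the tool from outside, world axes, zero at the start; "moment": the same for the moment, N m; "grip_width": finger opening in mm.
Only numpy, scipy, OpenCV 4.12 (cv2) and the standard library are available. Lean on these libraries where they do the work, as an engineer would, in place of code of your own. Each camera call takes 0.05 s, during which the arm holds its last target.

## Working session

There is one attempt and no reset: what is moved stays moved. The work goes in short steps, Python scripts to look and compute and a shell command to move; the robot and the scene stay as the last step left them, time stands still between calls to the robot, and variables do not carry over. Pictures are saved under pics/ and viewed, and the job is handed in when it is done.

```bash
mkdir -p pics; ls; python3 - <<'E'
from plant import bot
import cv2,numpy as np
o=bot.get_obs()
for k,v in o.items(): print(k,np.round(v,3))
for c in ("scene","top"):
    im,d=bot.capture(c)
    cv2.imwrite(f"pics/{c}0.png",im[:,:,::-1]); np.save(f"{c}0.npy",d)
    print(c,bot.camera_model(c))
    for l in("sleeve","ramp","stop_plate"): print(l,bot.find_in(c,l)[:3])
    for l in("track","stop_face","sleeve","ramp"): print(l,bot.spot_point(c,l)[:3])
E
```

```text
pics
time 0.0
joint_positions [-1.441  0.343  1.525 -0.     1.275 -0.146]
dq [ 0.002 -0.     0.001 -0.     0.001 -0.001]
tau [ -0.    -43.124 -24.422   0.072   0.056  -0.   ]
tool_pos [ 142.916 -504.73   226.046]
tcp_rot [-1.697  1.569  1.721]
contact_force [0.363 0.481 0.339]
moment [ 0.022 -0.021  0.042]
grip_width 91.543
scene {'fx': 536.1265136547785, 'fy': 536.1265136547785, 'cx': 320.6919623512622, 'cy': 235.837048862676, 'position': array([-143.46356739,  751.1291766 ,  553.63373426]), 'rotation': array([-2.02696649, -0.00305622, -2.43063217])}
sleeve [{'bbox': [171.0, 292.2, 33.5, 32.1], 'conf': 0.87}, {'bbox': [326.0, 257.6, 22.1, 30.0], 'conf': 0.63}]
ramp [{'bbox': [169.2, 253.0, 136.1, 91.1], 'conf': 0.81}]
stop_plate [{'bbox': [256.7, 258.6, 18.2, 24.1], 'conf': 0.62}]
track [{'point': [178.8, 321.3], 'conf': 0.83}]
stop_face [{'point': [260.9, 273.7], 'conf': 0.65}, {'point': [239.8, 281.8], 'conf': 0.36}]
sleeve [{'point': [334.5, 272.0], 'conf': 0.89}, {'point': [188.3, 309.8], 'conf': 0.79}]
ramp [{'point': [238.3, 309.9], 'conf': 0.57}, {'point': [384.3, 268.2], 'conf': 0.39}]
top {'fx': 594.4521279011054, 'fy': 594.4521279011054, 'cx': 316.37696393432964, 'cy': 238.37817540221, 'position': array([ 230.1674707 ,   17.07902491, 1340.43518968]), 'rotation': array([-2.95593363, -0.01783961, -1.56150456])}
sleeve [{'bbox': [164.7, 195.8, 20.2, 29.0], 'conf': 0.98}, {'bbox': [448.6, 274.4, 34.3, 24.6], 'conf': 0.73}, {'bbox': [286.4, 240.7, 30.3, 26.7], 'conf': 0.68}]
ramp [{'bbox': [162.9, 194.5, 108.6, 65.9], 'conf': 0.68}]
stop_plate []
track [{'point': [169.7, 213.3], 'conf': 0.76}]
stop_face [{'point': [236.2, 223.5], 'conf': 0.61}]
sleeve [{'point': [300.9, 256.7], 'conf': 0.82}, {'point': [177.0, 211.3], 'conf': 0.73}]
ramp [{'point': [216.5, 225.4], 'conf': 0.69}, {'point': [234.2, 228.3], 'conf': 0.5}]
```

View pics/scene0.png

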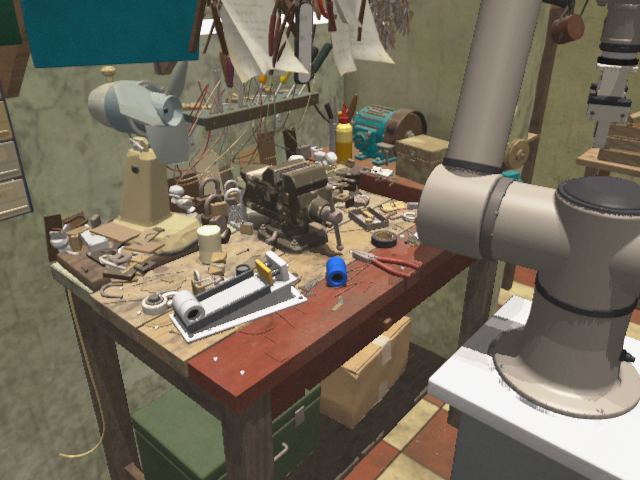

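View pics/top0.png

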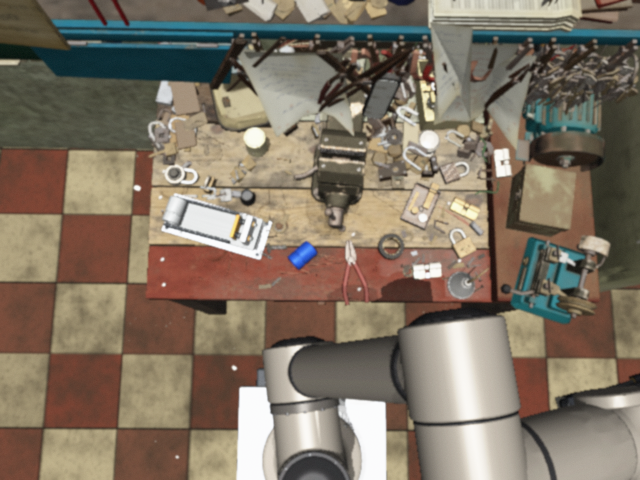

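```bash
cat > h.py <<'E'
import numpy as np
from scipy.spatial.transform import Rotation as R
def cam(bot,c):
    m=bot.camera_model(c); return m,R.from_euler('xyz',m['rotation']).as_matrix()
def cloud(bot,c,d):
    m,r=cam(bot,c); v,u=np.mgrid[0:480,0:640]
    P=np.stack([(u-m['cx'])/m['fx']*d,(v-m['cy'])/m['fy']*d,d],-1)
    return P@r.T+m['position']
def proj(bot,c,p):
    m,r=cam(bot,c); q=(np.asarray(p)-m['position'])@r
    return np.stack([m['fx']*q[...,0]/q[...,2]+m['cx'],m['fy']*q[...,1]/q[...,2]+m['cy']],-1)
E
python3 - <<'E'
from plant import bot
from h import *
import cv2
np.set_printoptions(suppress=True,precision=0,linewidth=200)
for c,pts in (("top",[(170,213),(177,211),(236,223),(216,225),(300,254),(465,286)]),("scene",[(179,321),(188,308),(261,274)])):
    d=np.load(c+"0.npy");P=cloud(bot,c,d)
    for u,v in pts: print(c,(u,v),P[v,u])
im=cv2.imread("pics/top0.png")[170:290,130:300]
cv2.imwrite("pics/top0c.png",cv2.resize(im,None,fx=4.5,fy=4.5,interpolation=cv2.INTER_CUBIC))
im=cv2.imread("pics/scene0.png")[230:370,140:330]
cv2.imwrite("pics/scene0c.png",cv2.resize(im,None,fx=4.2,fy=4.2,interpolation=cv2.INTER_CUBIC))
E
```

```text
top (170, 213) [524. 320.  57.]
top (177, 211) [529. 305.  55.]
top (236, 223) [498. 171.  81.]
top (216, 225) [503. 221.  35.]
top (300, 254) [438.  32.  43.]
top (465, 286) [ 370. -328.   57.]
scene (179, 321) [550. 324.   6.]
scene (188, 308) [510. 328.  53.]
scene (261, 274) [499. 172.  54.]
```

View pics/top0c.png

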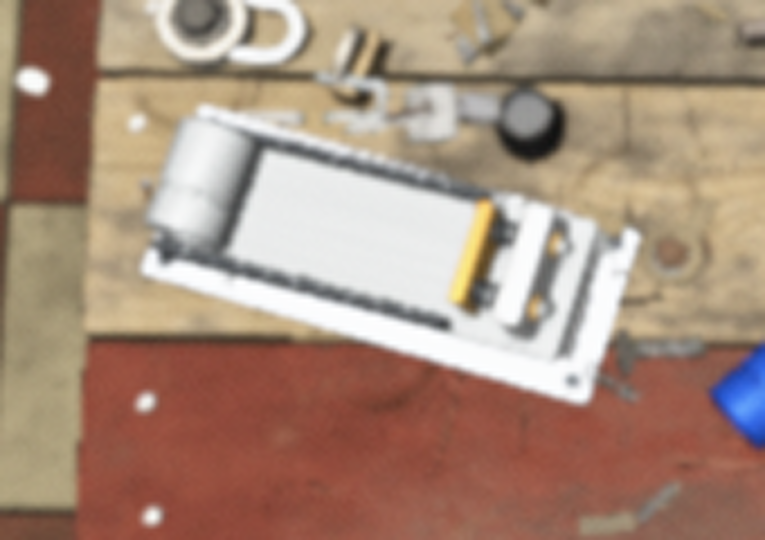

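View pics/scene0c.png

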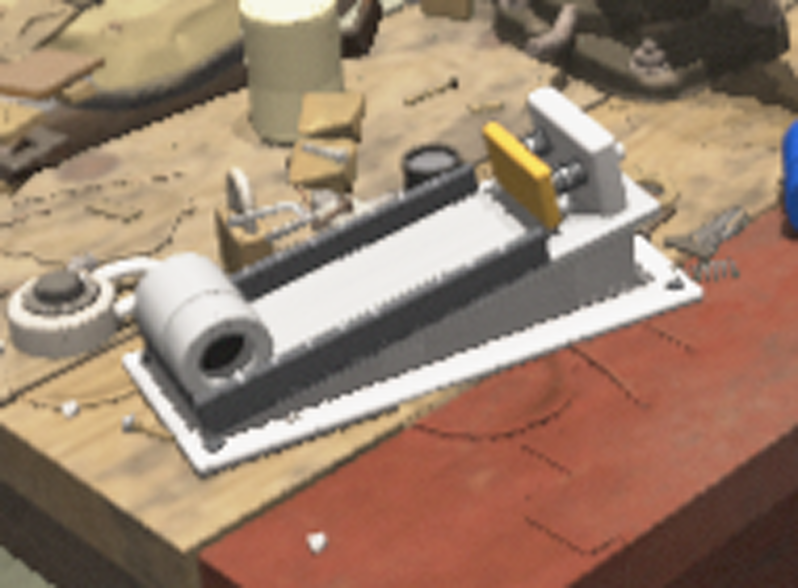

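The scene view shows the sleeve at the ramp foot near px (188,308), with the brass stop plate near (261,272). The top view shows the sleeve at about (175,211) and the plate at (234,226). Uphill is roughly world -y. Next I fit the ramp pose.

```bash
python3 - <<'E'
from plant import bot
from h import *
import cv2
from scipy.optimize import least_squares
np.set_printoptions(suppress=True,precision=2,linewidth=200)
T=lambda u,v:(130+u/4.5,170+v/4.5); S=lambda u,v:(140+u/4.2,230+v/4.2)
# base plate top corners, ramp frame (x,y,z)
obs=[("top",(-118,-46,6),T(145,270)),("top",(-118,46,6),T(203,107)),("top",(118,-46,6),T(588,402)),("top",(118,46,6),T(637,232)),
("scene",(-118,46,6),S(127,356)),("scene",(-118,-46,6),S(203,470)),("scene",(118,-46,6),S(702,290))]
c10,s10=np.cos(np.radians(10)),np.sin(np.radians(10))
def trk(x,y,z): return (-110+x*c10-z*s10,y,14+x*s10+z*c10)
obs+=[("top",trk(165,26,35),T(487,202)),("top",trk(165,-26,35),T(455,301)),("scene",trk(165,26,35),S(486,127)),("scene",trk(165,-26,35),S(548,193))]
def w(p,q):
    c,s=np.cos(p[2]),np.sin(p[2]);return np.array([p[0]+c*q[0]-s*q[1],p[1]+s*q[0]+c*q[1],q[2]])
def f(p): return np.concatenate([proj(bot,c,w(p,q))-o for c,q,o in obs])
r=least_squares(f,[500,220,-1.8]);print(r.x,r.fun.reshape(-1,2))
for nm in("top","scene"):
    k=[i for i,o in enumerate(obs) if o[0]==nm]
    rr=least_squares(lambda p:f(p).reshape(-1,2)[k].ravel(),[500,220,-1.8]);print(nm,rr.x)
p=r.x
for n,q in (("track",trk(0,0,0)),("sleeve",trk(19,0,20)),("face",trk(165,0,20)),("endsleeve",trk(152,0,20))): print(n,w(p,q),proj(bot,"top",w(p,q)),proj(bot,"scene",w(p,q)))
u=np.array([np.cos(p[2]),np.sin(p[2])]);print("uphill",u)
o=bot.get_obs();print(R.from_euler('xyz',o['tcp_rot']).as_matrix())
# obstacle heights along path
for c in("top","scene"):
    P=cloud(bot,c,np.load(c+"0.npy")).reshape(-1,3)
    for lo,hi in((-550,-400),(-400,-250),(-250,-100),(-100,50),(50,200),(200,350),(350,500)):
        for xa,xb in((330,480),(480,650)):
            m=(P[:,1]>lo)&(P[:,1]<hi)&(P[:,0]>xa)&(P[:,0]<xb)&(P[:,2]<900)
            if m.sum(): print(c,lo,xa,np.percentile(P[m,2],[50,99.5]))
E
```

```text
[504.08 221.34  -1.85] [[-0.18  1.8 ]
 [ 0.01  0.52]
 [ 0.45  1.49]
 [ 1.49  1.17]
 [-1.1  -0.62]
 [-0.27 -1.2 ]
 [ 1.37 -0.91]
 [-1.16  0.43]
 [-1.4   0.98]
 [-0.99 -0.82]
 [-2.29 -4.78]]
top [506.52 221.1   -1.85]
scene [499.34 223.82  -1.86]
track [533.95 327.21  14.  ] [171.17 213.11] [182.21 321.59]
sleeve [529.81 312.54  37.  ] [175.36 212.68] [189.27 307.66]
face [490.76 174.17  62.35] [235.34 228.26] [262.95 271.86]
endsleeve [494.24 186.49  60.09] [229.89 226.84] [256.76 274.86]
uphill [-0.27 -0.96]
[[ 0.    0.27 -0.96]
 [-0.   -0.96 -0.27]
 [-1.    0.    0.  ]]
top -550 330 [ 92.57 193.53]
top -550 480 [152.88 529.96]
top -400 330 [  1.99 154.88]
top -400 480 [ 37.74 578.49]
top -250 330 [ 0.52 22.41]
top -250 480 [ 90.05 605.07]
top -100 330 [ 1.14 43.51]
top -100 480 [181.11 573.2 ]
top 50 330 [ 1.5  87.51]
top 50 480 [ 61.21 694.48]
top 200 330 [-0.2  51.73]
top 200 480 [ 23.68 691.82]
top 350 330 [-3.43  6.48]
top 350 480 [600.47 695.99]
scene -550 330 [-556.96  178.04]
scene -550 480 [110.71 493.33]
scene -400 330 [-792.4     9.39]
scene -400 480 [  7.58 496.67]
scene -250 330 [-26.18  17.9 ]
scene -250 480 [-360.46  501.9 ]
scene -100 330 [-5.84 39.25]
scene -100 480 [110.67 506.65]
scene 50 330 [-1.05 84.1 ]
scene 50 480 [ 18.1  510.78]
scene 200 330 [-3.28 47.47]
scene 200 480 [-1.56 87.11]
scene 350 330 [-32.65  -0.36]
scene 350 480 [-3.27 85.58]
```

```bash
python3 - <<'E'
from plant import bot
from h import *
np.set_printoptions(suppress=True,precision=0,linewidth=200)
for c in("top","scene"):
    P=cloud(bot,c,np.load(c+"0.npy")).reshape(-1,3)
    P=P[(P[:,0]>300)&(P[:,0]<900)]
    for lo in range(-300,500,100):
        for z0,z1 in((100,250),(250,400),(400,800)):
            m=(P[:,1]>lo)&(P[:,1]<lo+100)&(P[:,2]>z0)&(P[:,2]<z1)
            if m.sum()>15: print(c,"y",lo,"z",z0,"n",m.sum(),"min x",np.percentile(P[m,0],[1,10,50]), "zr",np.percentile(P[m,2],[1,99]))
E
```

```text
top y -300 z 100 n 42 min x [650. 654. 826.] zr [100. 249.]
top y -300 z 250 n 808 min x [626. 630. 637.] zr [256. 399.]
top y -300 z 400 n 6843 min x [614. 632. 655.] zr [406. 606.]
top y -200 z 100 n 159 min x [641. 676. 827.] zr [100. 250.]
top y -200 z 250 n 294 min x [631. 632. 638.] zr [251. 399.]
top y -200 z 400 n 6380 min x [602. 631. 651.] zr [418. 625.]
top y -100 z 100 n 4207 min x [496. 540. 611.] zr [104. 244.]
top y -100 z 250 n 636 min x [594. 606. 631.] zr [251. 400.]
top y -100 z 400 n 6346 min x [625. 631. 654.] zr [403. 581.]
top y 0 z 100 n 92 min x [830. 833. 852.] zr [100. 248.]
top y 0 z 250 n 203 min x [582. 587. 614.] zr [256. 400.]
top y 0 z 400 n 7392 min x [595. 619. 647.] zr [404. 590.]
top y 100 z 100 n 96 min x [771. 775. 807.] zr [100. 240.]
top y 100 z 250 n 113 min x [747. 749. 771.] zr [286. 374.]
top y 100 z 400 n 5405 min x [634. 642. 664.] zr [431. 694.]
top y 200 z 100 n 174 min x [659. 669. 737.] zr [100. 106.]
top y 200 z 250 n 40 min x [759. 761. 765.] zr [350. 372.]
top y 200 z 400 n 5544 min x [660. 661. 668.] zr [429. 641.]
top y 300 z 10
[... 1030 characters left out ...]
1. 509.]
scene y 100 z 100 n 2263 min x [765. 770. 804.] zr [102. 249.]
scene y 100 z 250 n 2653 min x [743. 752. 771.] zr [251. 386.]
scene y 100 z 400 n 2476 min x [636. 640. 660.] zr [419. 512.]
scene y 200 z 100 n 1070 min x [808. 818. 840.] zr [101. 245.]
scene y 200 z 250 n 2286 min x [736. 743. 801.] zr [268. 375.]
scene y 200 z 400 n 3510 min x [658. 660. 661.] zr [423. 515.]
scene y 300 z 250 n 221 min x [869. 874. 887.] zr [373. 400.]
scene y 300 z 400 n 5362 min x [658. 660. 662.] zr [405. 518.]
scene y 400 z 100 n 1315 min x [815. 819. 830.] zr [166. 249.]
scene y 400 z 250 n 1101 min x [817. 827. 830.] zr [250. 385.]
scene y 400 z 400 n 2127 min x [659. 660. 663.] zr [435. 520.]
```

```bash
python3 -m handwheel '[[[0,0,0,-0.125],[0,0,0,-0.125],[0,0,0,-0.125],[0,0,0,-0.125],[0,0,0,-0.125],[0,0,0,-0.125],[0,0,0,-0.125],[0,0,0,-0.125]]]' 0
python3 -m handwheel '[[[0,0,0,-0.02]]]'
python3 - <<'E'
from plant import bot
from h import *
np.set_printoptions(suppress=True,precision=3)
o=bot.get_obs();M=R.from_euler('xyz',o['tcp_rot']).as_matrix();print(M)
for p in((340,-290),(410,-50),(410,200),(440,340),(541,350)):
    d=np.array([*p,226])-o['tool_pos'];print(p,(M.T@d)/10)
E
```

```text
time: 1.47
tool_pos: [143.0, -505.2, 226.8]
tcp_rot: [0.63, 1.571, -1.23]
contact_force: [-0.2, 0.4, -0.6]
grip_width: 43.3
time: 1.55
tool_pos: [143.0, -505.2, 226.7]
tcp_rot: [0.064, 1.571, -1.777]
contact_force: [0.1, -0.0, 0.4]
grip_width: 36.2
[[-0.     0.964 -0.267]
 [-0.    -0.267 -0.964]
 [-1.     0.     0.   ]]
(340, -290) [  0.071  13.245 -25.996]
(410, -50) [  0.068  13.586 -50.994]
(410, 200) [  0.064   6.914 -75.087]
(440, 340) [  0.062   6.069 -89.38 ]
(541, 350) [  0.062  15.536 -93.039]
```

```bash
python3 -m handwheel '[[[0,1.65,-3.25,0],[0,1.65,-3.25,0],[0,1.65,-3.25,0],[0,1.65,-3.25,0],[0,1.65,-3.25,0],[0,1.65,-3.25,0],[0,1.65,-3.25,0],[0,1.65,-3.25,0]]]'
python3 -m handwheel '[[[0,0.05,-3.1,0],[0,0.05,-3.1,0],[0,0.05,-3.1,0],[0,0.05,-3.1,0],[0,0.05,-3.1,0],[0,0.05,-3.1,0],[0,0.05,-3.1,0],[0,0.05,-3.1,0]]]'
python3 -m handwheel '[[[0,-0.84,-3,0],[0,-0.84,-3,0],[0,-0.84,-3,0],[0,-0.84,-3,0],[0,-0.84,-3,0],[0,-0.84,-3,0],[0,-0.84,-3,0],[0,-0.84,-3,0]]]'
```

```text
time: 2.22
tool_pos: [341.6, -289.3, 227.0]
tcp_rot: [0.995, 1.57, -0.854]
contact_force: [0.5, 0.1, 0.1]
grip_width: 0.5
time: 2.88
tool_pos: [412.1, -51.7, 226.9]
tcp_rot: [1.425, 1.57, -0.424]
contact_force: [0.7, -0.3, -0.4]
grip_width: 0.7
time: 3.55
tool_pos: [412.1, 197.7, 226.9]
tcp_rot: [1.859, 1.57, 0.01]
contact_force: [0.1, -0.9, 0.5]
grip_width: 0.5
```

```bash
python3 -m handwheel '[[[0,1.39,-3.1,0],[0,1.39,-3.1,0],[0,1.39,-3.1,0],[0,1.39,-3.1,0],[0,1.39,-3.1,0],[0,1.39,-3.1,0],[0,0,0,0],[0,0,0,0]]]'
python3 -m handwheel '[[[3.5,0,0,0],[3.5,0,0,0],[3.5,0,0,0],[3,0,0,0],[0,0,0,0]]]'
python3 - <<'E'
from plant import bot
from h import *
import cv2
np.set_printoptions(suppress=True,precision=2)
o=bot.get_obs();print(R.from_euler('xyz',o['tcp_rot']).as_matrix())
for c in("top","scene"):
    im,d=bot.capture(c); np.save(c+"1.npy",d); im=im[:,:,::-1].copy()
    print(c,proj(bot,c,o['tool_pos']))
    b=(140,170,130,300) if c=="top" else (215,365,110,310)
    cr=cv2.resize(im[b[0]:b[1],b[2]:b[3]],None,fx=4,fy=4,interpolation=cv2.INTER_CUBIC)
    if c=="top": cr=cv2.resize(im[140:280,110:300],None,fx=4,fy=4,interpolation=cv2.INTER_CUBIC)
    cv2.imwrite(f"pics/{c}1.png",cr)
E
```

```text
time: 4.22
tool_pos: [543.3, 353.3, 224.9]
tcp_rot: [-0.77, 1.569, -2.617]
contact_force: [-0.6, 0.4, -1.0]
grip_width: 0.2
time: 4.63
tool_pos: [538.9, 349.6, 85.6]
tcp_rot: [-0.816, 1.559, -2.664]
contact_force: [-1.2, -1.0, -1.1]
grip_width: 0.8
[[-0.01  0.96 -0.27]
 [-0.01 -0.27 -0.96]
 [-1.   -0.01  0.01]]
top [153.55 203.25]
scene [164.24 290.31]
```

View pics/scene1.png

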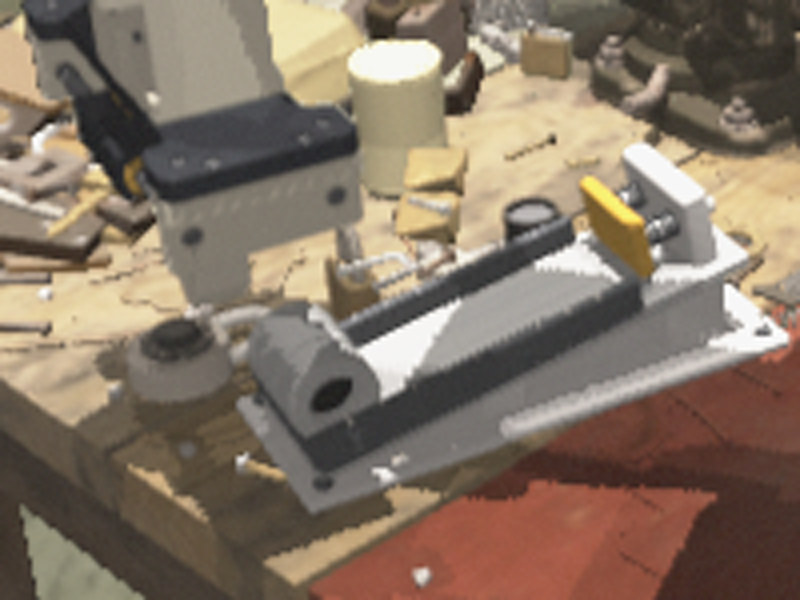

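View pics/top1.png

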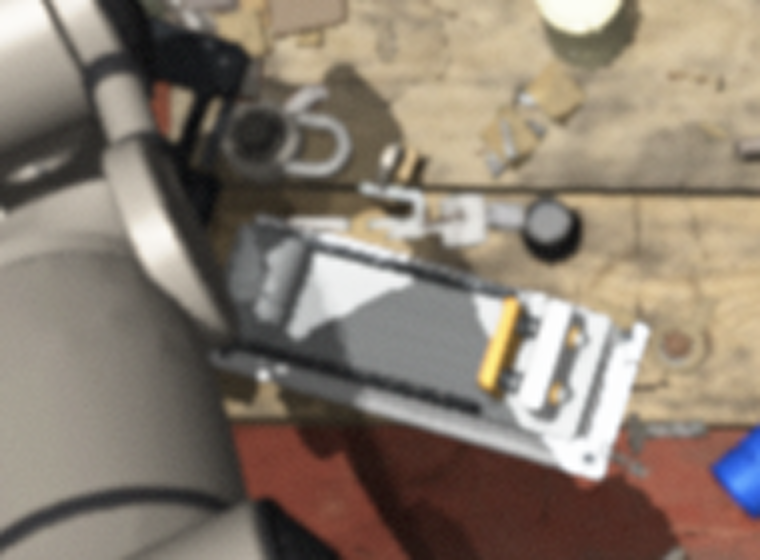

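```bash
python3 -m handwheel '[[[0,0,-0.4,0],[0,0,0,0]]]'
python3 -m handwheel '[[[1,0,0,0],[1,0,0,0],[1,0,0,0],[1,0,0,0],[0.8,0,0,0],[0.6,0,0,0],[0,0,0,0],[0,0,0,0]]]'
python3 - <<'E'
from plant import bot
from h import *
import cv2
np.set_printoptions(suppress=True,precision=3)
o=bot.get_obs();print(o['tool_pos'],R.from_euler('xyz',o['tcp_rot']).as_matrix(),o['dq'])
im,d=bot.capture("scene"); im=im[:,:,::-1]
cv2.imwrite("pics/scene2.png",cv2.resize(im[215:365,110:310],None,fx=4,fy=4,interpolation=cv2.INTER_CUBIC))
E
```

```text
time: 4.9
tool_pos: [545.7, 357.4, 94.9]
tcp_rot: [2.335, 1.565, 0.489]
contact_force: [0.2, -0.2, 0.7]
grip_width: 0.3
time: 5.57
tool_pos: [544.0, 356.1, 37.1]
tcp_rot: [-0.727, 1.57, -2.573]
contact_force: [-1.6, 0.9, -0.7]
grip_width: 0.3
[544.025 356.125  37.094] [[-0.001  0.962 -0.272]
 [-0.001 -0.272 -0.962]
 [-1.    -0.001  0.001]] [ 0.001 -0.018 -0.014 -0.     0.003  0.   ]
```

View pics/scene2.png

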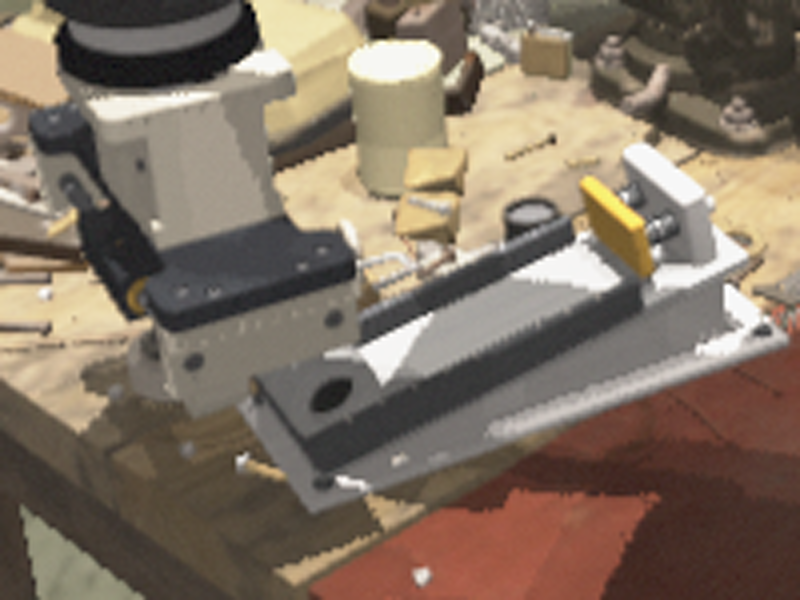

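The fingers are behind the sleeve, with the TCP at z 37 and about 16 mm of gap. I'll lower to 30 mm and approach slowly.

```bash
python3 -m handwheel '[[[0.35,-0.05,0,0],[0.35,-0.05,0,0],[0,0,0.2,0],[0,0,0.2,0],[0,0,0.2,0],[0,0,0.2,0],[0,0,0.2,0],[0,0,0.1,0]]]'
python3 -m handwheel '[[[0,0,0.1,0],[0,0,0.1,0],[0,0,0.1,0],[0,0,0.1,0]]]'
python3 - <<'E'
from plant import bot
from h import *
import cv2
np.set_printoptions(suppress=True,precision=3)
o=bot.get_obs();print(o['tool_pos'],o['contact_force'])
im,d=bot.capture("scene"); im=im[:,:,::-1]
cv2.imwrite("pics/scene3.png",cv2.resize(im[215:365,110:310],None,fx=4,fy=4,interpolation=cv2.INTER_CUBIC))
E
```

```text
time: 6.28
tool_pos: [540.2, 345.6, 30.8]
tcp_rot: [1.09, 1.571, -0.756]
contact_force: [0.5, -0.5, -0.5]
grip_width: 0.1
time: 6.62
tool_pos: [539.6, 343.0, 31.3]
tcp_rot: [2.655, 1.568, 0.809]
contact_force: [0.7, 4.6, 2.6]
grip_width: 0.5
[539.647 343.     31.303] [0.743 4.606 2.625]
```

View pics/scene3.png

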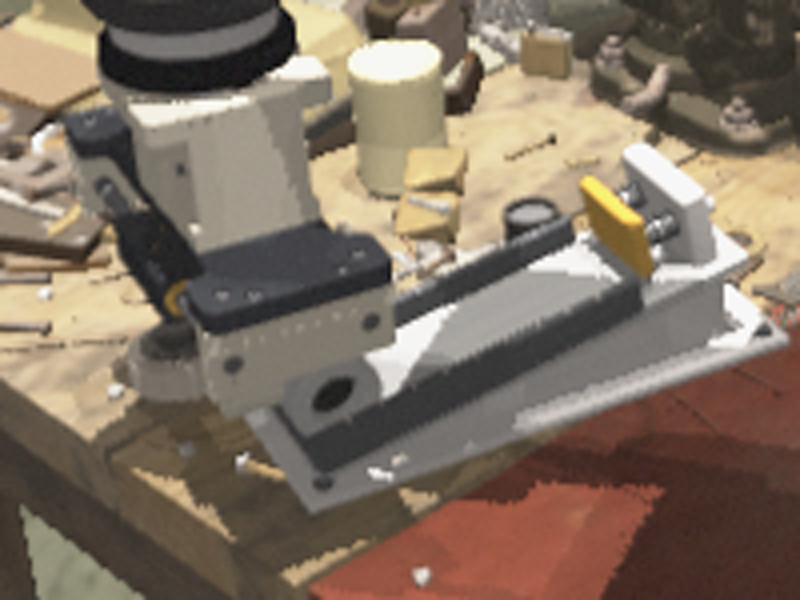

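Contact is made at about 4.6 N. I'll go on slowly uphill, rising along the 10° slope, and watch the force.

```bash
python3 -m handwheel '[[[-0.02,0,0.1,0],[-0.02,0,0.1,0],[-0.02,0,0.1,0],[-0.02,0,0.1,0],[-0.02,0,0.1,0],[-0.02,0,0.1,0]]]'
python3 - <<'E'
from plant import bot
from h import *
import cv2
np.set_printoptions(suppress=True,precision=3)
o=bot.get_obs();print(o['tool_pos'],o['contact_force'],o['dq'])
im,d=bot.capture("scene"); im=im[:,:,::-1]
cv2.imwrite("pics/scene4.png",cv2.resize(im[215:365,110:310],None,fx=4,fy=4,interpolation=cv2.INTER_CUBIC))
E
```

```text
time: 7.17
tool_pos: [538.6, 337.6, 33.0]
tcp_rot: [2.5, 1.567, 0.654]
contact_force: [1.4, 5.4, 4.0]
grip_width: 0.6
[538.6   337.611  33.031] [1.393 5.4   4.037] [-0.014 -0.017  0.028 -0.    -0.011 -0.014]
```

View pics/scene4.png

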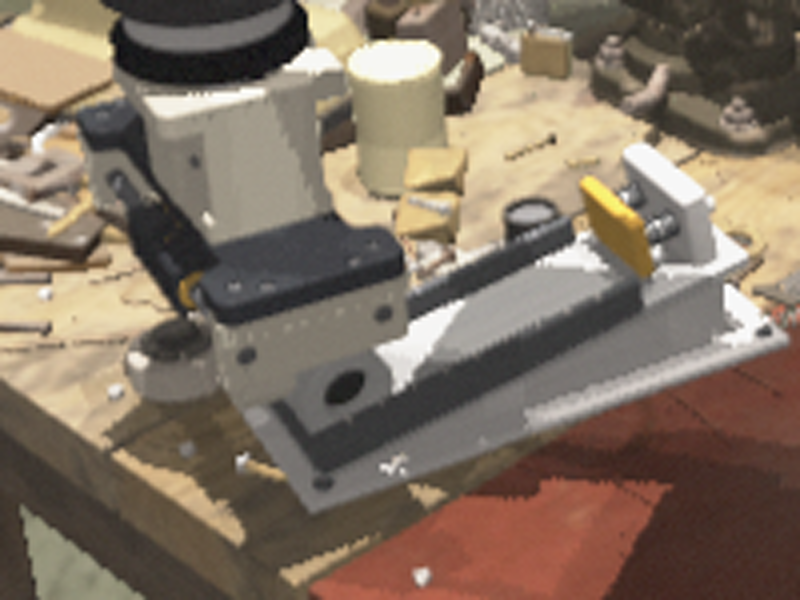

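```bash
python3 -m handwheel '[[[-0.03,0,0.15,0],[-0.03,0,0.15,0],[-0.03,0,0.15,0],[-0.03,0,0.15,0],[-0.03,0,0.15,0],[-0.03,0,0.15,0],[-0.03,0,0.15,0],[-0.03,0,0.15,0]]]'
python3 -m handwheel '[[[-0.03,0,0.18,0],[-0.03,0,0.18,0],[-0.03,0,0.18,0],[-0.03,0,0.18,0],[-0.03,0,0.18,0],[-0.03,0,0.18,0],[-0.03,0,0.18,0],[-0.03,0,0.18,0]]]'
python3 -m handwheel '[[[-0.03,0,0.18,0],[-0.03,0,0.18,0],[-0.03,0,0.18,0],[-0.03,0,0.18,0],[-0.03,0,0.18,0],[-0.03,0,0.18,0],[-0.03,0,0.18,0],[-0.03,0,0.18,0]]]'
python3 - <<'E'
from plant import bot
from h import *
import cv2
np.set_printoptions(suppress=True,precision=3)
o=bot.get_obs();print(o['tool_pos'],o['contact_force'],o['dq'])
im,d=bot.capture("scene"); im=im[:,:,::-1]
cv2.imwrite("pics/scene5.png",cv2.resize(im[215:365,110:310],None,fx=4,fy=4,interpolation=cv2.INTER_CUBIC))
E
```

```text
time: 7.88
tool_pos: [535.4, 326.1, 35.5]
tcp_rot: [2.488, 1.566, 0.643]
contact_force: [1.0, 6.8, 5.1]
grip_width: -0.1
time: 8.55
tool_pos: [531.5, 312.4, 38.0]
tcp_rot: [2.5, 1.566, 0.654]
contact_force: [1.4, 7.9, 5.2]
grip_width: 0.2
time: 9.22
tool_pos: [527.7, 298.7, 40.5]
tcp_rot: [2.518, 1.566, 0.672]
contact_force: [0.8, 7.3, 4.8]
grip_width: 0.3
[527.713 298.698  40.47 ] [0.802 7.298 4.8  ] [-0.029 -0.025  0.044 -0.001 -0.019 -0.03 ]
```

View pics/scene5.png

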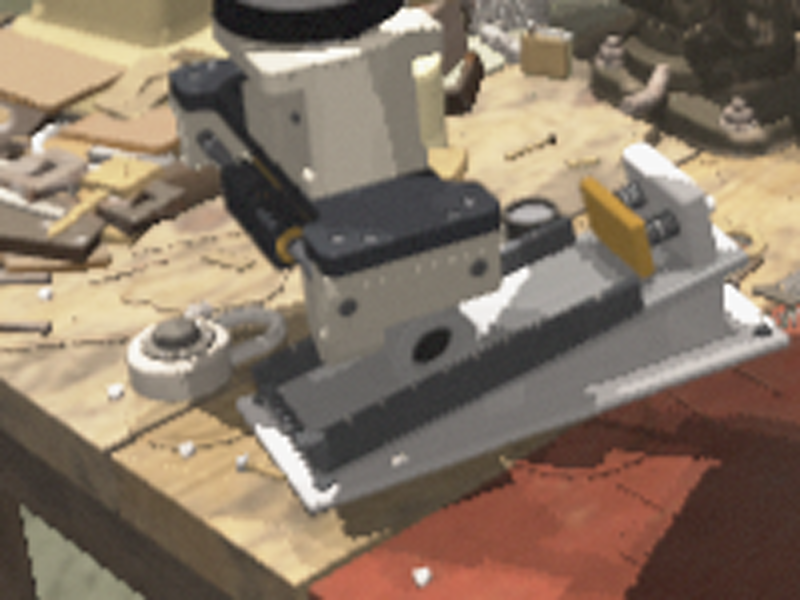

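```bash
python3 -m handwheel '[[[-0.02,0,0.18,0],[-0.02,0,0.18,0],[-0.02,0,0.18,0],[-0.02,0,0.18,0],[-0.02,0,0.18,0],[-0.02,0,0.18,0],[-0.02,0,0.18,0],[-0.02,0,0.18,0]]]'
python3 -m handwheel '[[[-0.03,0,0.18,0],[-0.03,0,0.18,0],[-0.03,0,0.18,0],[-0.03,0,0.18,0],[-0.03,0,0.18,0],[-0.03,0,0.18,0],[-0.03,0,0.18,0],[-0.03,0,0.18,0]]]'
python3 -m handwheel '[[[-0.03,0,0.18,0],[-0.03,0,0.18,0],[-0.03,0,0.18,0],[-0.03,0,0.18,0],[-0.03,0,0.18,0],[-0.03,0,0.18,0],[-0.03,0,0.18,0],[-0.03,0,0.18,0]]]'
python3 - <<'E'
from plant import bot
from h import *
import cv2
np.set_printoptions(suppress=True,precision=3)
o=bot.get_obs();print(o['tool_pos'],o['contact_force'],o['dq'])
im,d=bot.capture("scene"); im=im[:,:,::-1]
cv2.imwrite("pics/scene6.png",cv2.resize(im[215:365,110:310],None,fx=4,fy=4,interpolation=cv2.INTER_CUBIC))
E
```

```text
time: 9.93
tool_pos: [523.7, 284.2, 41.7]
tcp_rot: [2.384, 1.567, 0.539]
contact_force: [1.7, 5.7, 5.5]
grip_width: 0.1
time: 10.6
tool_pos: [519.7, 270.2, 44.0]
tcp_rot: [2.379, 1.567, 0.534]
contact_force: [1.8, 5.1, 4.0]
grip_width: 0.5
time: 11.27
tool_pos: [515.8, 256.3, 46.4]
tcp_rot: [2.359, 1.567, 0.513]
contact_force: [2.1, 5.7, 3.6]
grip_width: 0.5
[515.758 256.336  46.368] [2.122 5.687 3.647] [-0.032 -0.025  0.042 -0.    -0.015 -0.032]
```

View pics/scene6.png

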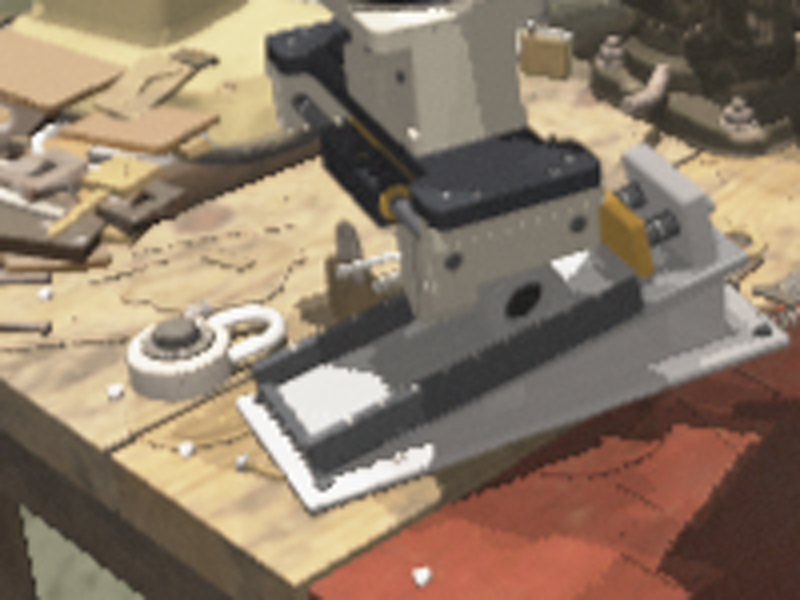

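```bash
python3 -m handwheel '[[[-0.03,0,0.18,0],[-0.03,0,0.18,0],[-0.03,0,0.18,0],[-0.03,0,0.18,0],[-0.03,0,0.18,0],[-0.03,0,0.18,0],[-0.03,0,0.18,0],[-0.03,0,0.18,0]]]'
python3 -m handwheel '[[[-0.03,0,0.16,0],[-0.03,0,0.16,0],[-0.03,0,0.16,0],[-0.03,0,0.16,0],[-0.02,0,0.14,0],[-0.02,0,0.12,0],[-0.02,0,0.1,0],[-0.02,0,0.1,0]]]'
python3 - <<'E'
from plant import bot
from h import *
import cv2
np.set_printoptions(suppress=True,precision=3)
o=bot.get_obs();print(o['tool_pos'],o['contact_force'],o['dq'])
im,d=bot.capture("scene"); im=im[:,:,::-1]
cv2.imwrite("pics/scene7.png",cv2.resize(im[215:345,200:330],None,fx=4.5,fy=4.5,interpolation=cv2.INTER_CUBIC))
im,d=bot.capture("top"); im=im[:,:,::-1]
cv2.imwrite("pics/top7.png",cv2.resize(im[160:280,130:300],None,fx=4.5,fy=4.5,interpolation=cv2.INTER_CUBIC))
E
```

```text
time: 11.98
tool_pos: [511.8, 242.5, 48.7]
tcp_rot: [2.398, 1.568, 0.553]
contact_force: [2.2, 6.5, 5.6]
grip_width: 0.5
time: 12.65
tool_pos: [508.7, 231.9, 50.7]
tcp_rot: [2.394, 1.568, 0.548]
contact_force: [1.3, 6.2, 4.6]
grip_width: 0.2
[508.716 231.92   50.657] [1.261 6.242 4.569] [-0.019 -0.016  0.02  -0.    -0.006 -0.018]
```

View pics/scene7.png

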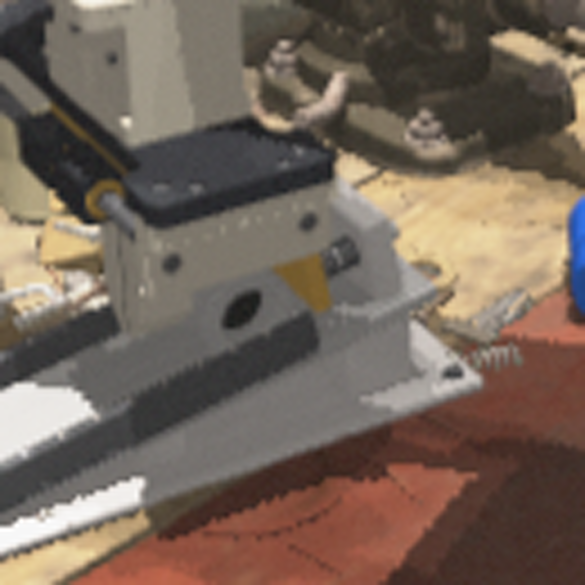

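View pics/top7.png

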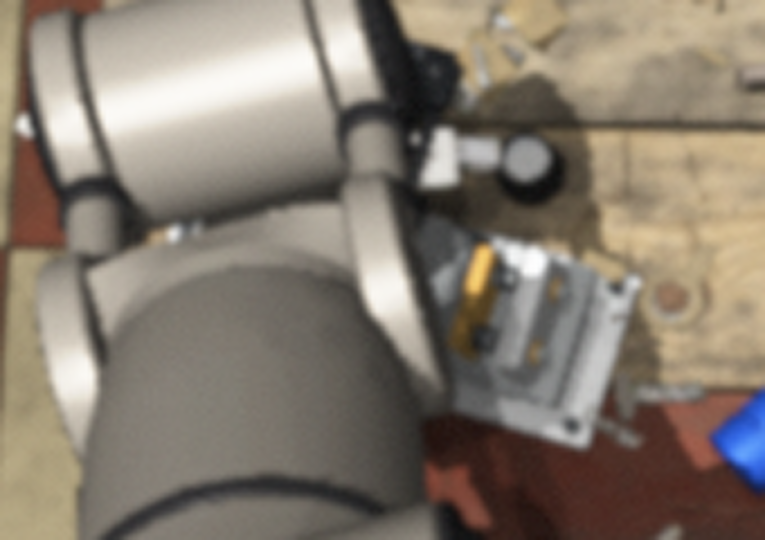

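```bash
python3 -m handwheel '[[[-0.02,0,0.1,0],[-0.02,0,0.1,0],[-0.02,0,0.1,0],[-0.02,0,0.1,0]]]'
python3 -m handwheel '[[[-0.02,0,0.1,0],[-0.02,0,0.1,0],[-0.02,0,0.1,0],[-0.02,0,0.1,0]]]'
python3 -m handwheel '[[[-0.02,0,0.1,0],[-0.02,0,0.1,0],[-0.02,0,0.1,0]]]'
python3 - <<'E'
from plant import bot
from h import *
import cv2
im,d=bot.capture("scene"); im=im[:,:,::-1]
cv2.imwrite("pics/scene8.png",cv2.resize(im[215:345,200:330],None,fx=4.5,fy=4.5,interpolation=cv2.INTER_CUBIC))
E
```

```text
time: 13.08
tool_pos: [507.6, 228.0, 51.4]
tcp_rot: [2.379, 1.568, 0.533]
contact_force: [1.6, 6.1, 4.0]
grip_width: 0.3
time: 13.42
tool_pos: [506.6, 224.2, 52.2]
tcp_rot: [2.387, 1.568, 0.541]
contact_force: [2.3, 7.1, 3.8]
grip_width: 0.3
time: 13.67
tool_pos: [506.0, 221.5, 52.7]
tcp_rot: [2.42, 1.567, 0.574]
contact_force: [2.5, 6.8, 2.6]
grip_width: 0.7
```

View pics/scene8.png

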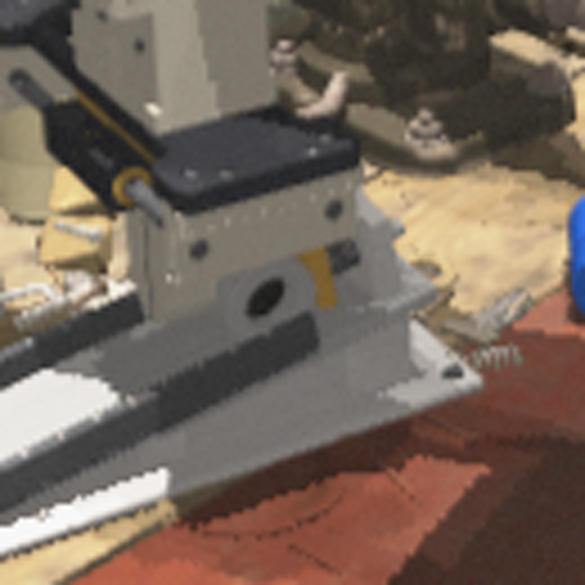

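```bash
python3 -m handwheel '[[[-0.02,0,0.1,0],[-0.02,0,0.1,0]]]'
python3 -m handwheel '[[[-0.02,0,0.1,0],[-0.02,0,0.1,0]]]'
python3 - <<'E'
from plant import bot
from h import *
import cv2
im,d=bot.capture("scene"); im=im[:,:,::-1]
big=cv2.resize(im[215:345,200:330],None,fx=4.5,fy=4.5,interpolation=cv2.INTER_CUBIC)
cv2.imwrite("pics/scene9.png",big)
out=[cv2.resize(x[220:340,220:420],None,fx=1.9,fy=1.9) for x in (cv2.imread("pics/scene7.png"),cv2.imread("pics/scene8.png"),big)]
cv2.imwrite("pics/cmp9.png",np.vstack([np.hstack(out[:2]),np.hstack([out[2],out[0]*0])]))
E
```

```text
time: 13.88
tool_pos: [505.4, 219.7, 53.1]
tcp_rot: [2.434, 1.567, 0.588]
contact_force: [2.5, 8.3, 2.5]
grip_width: 0.5
time: 14.05
tool_pos: [504.9, 217.8, 53.4]
tcp_rot: [2.452, 1.567, 0.606]
contact_force: [3.8, 8.6, 1.7]
grip_width: 0.3
```

View pics/cmp9.png

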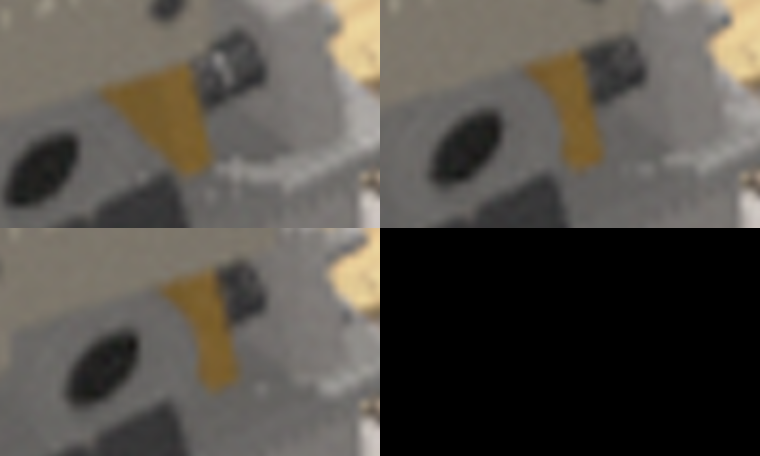

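```bash
python3 -m handwheel '[[[-0.02,0,0.1,0],[0,0,0,0],[0,0,0,0],[0,0,0,0],[0,0,0,0],[0,0,0,0]]]'
python3 -m handwheel '[[[0,0,0,0],[0,0,0,0],[0,0,0,0],[0,0,0,0]]]'
python3 - <<'E'
from plant import bot
from h import *
import cv2
im,d=bot.capture("scene"); im=im[:,:,::-1]
big=cv2.resize(im[215:345,200:330],None,fx=4.5,fy=4.5,interpolation=cv2.INTER_CUBIC)
out=[cv2.resize(x[220:340,220:420],None,fx=1.9,fy=1.9) for x in (cv2.imread("pics/scene7.png"),cv2.imread("pics/scene9.png"),big)]
cv2.imwrite("pics/cmp10.png",np.vstack([np.hstack(out[:2]),np.hstack([out[2],out[0]*0])]))
# shift sensitivity: plate lower-right back corner per mm
p=[504.08,221.34,-1.85];c,s=np.cos(p[2]),np.sin(p[2]);c1,s1=np.cos(np.radians(10)),np.sin(np.radians(10))
def w(x,y,z):
    q=(-110+x*c1-z*s1,y,14+x*s1+z*c1);return np.array([p[0]+c*q[0]-s*q[1],p[1]+s*q[0]+c*q[1],q[2]])
print((proj(bot,"scene",w(180,-26,5))-proj(bot,"scene",w(170,-26,5)))/10,"px/mm")
b=bot.find_in("scene","stop_plate");print(b[:2],bot.spot_point("scene","stop_face")[:2])
o=bot.get_obs();print(np.round(o['tool_pos'],1),np.round(o['contact_force'],1),np.round(o['dq'],3))
E
```

```text
time: 14.6
tool_pos: [504.6, 216.8, 53.6]
tcp_rot: [2.422, 1.567, 0.576]
contact_force: [2.2, 7.2, 2.6]
grip_width: 0.1
time: 14.93
tool_pos: [504.6, 216.8, 53.6]
tcp_rot: [2.432, 1.567, 0.586]
contact_force: [1.6, 8.4, 2.6]
grip_width: 0.7
[ 0.47296924 -0.23544056] px/mm
[] [{'point': [262.3, 269.7], 'conf': 0.64}]
[504.6 216.8  53.6] [3.2 7.  1.6] [-0.001  0.     0.001  0.     0.001 -0.002]
```

View pics/cmp10.png

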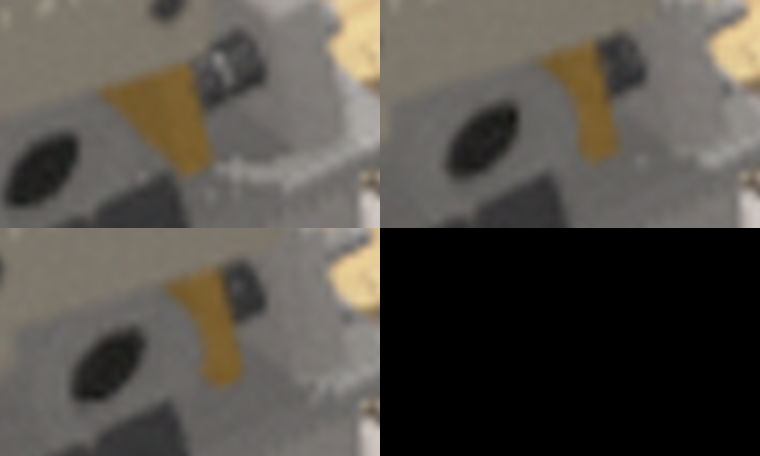

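The plate has moved back with the sleeve by at least about 5 mm (image estimate about 7 mm). The arm is still and the force steady at about 8 N, so I'm handing in.

```bash
python3 - <<'E'
from plant import bot
print(bot.close_job())
o=bot.get_obs();print(o['time'],o['tool_pos'],o['contact_force'])
E
```

```text
the job is handed in; nothing more can be done
None
the job is handed in; nothing more can be done
```

I pushed the sleeve up the ramp from behind with the shut fingertips, at about 10–22 mm/s. It now holds the sprung stop plate pressed back, and I handed the job in at about 15 s with the arm holding still.

**Push force:** At the end the push was steady at about 7–9 N. Every reading I printed during the run was below 10 N, against the 25 N limit. The sleeve was moved only by the fingertips, never gripped.

**How far the plate is back:** The measurements disagree on the amount but all exceed the required 3 mm.
- The picture comparison gives about 7 mm.
- The ramp model fitted from the cameras gives about 4.5 mm.
- The tool travelled 4.9 mm after the sleeve was already at the plate, so I take about 5 mm as the minimum.

**What failed or was not checked:**
- In the last picture the network did not find the stop plate at all, so the plate position rests on my own picture comparison and the tool travel.
- I have no reading from after the hand-in, because the robot accepts no more calls.
- I saw nothing else on the bench disturbed in the pictures, but I did not measure the other things afterwards.

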